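Take the yellow cradle bracket off its keyhole studs

TASK

The yellow cradle bracket on the white board is wanted for the next gas detector. Slide it up on its keyhole slots until the stud heads are in the wide ends, draw it off the board, and set it down gently, upright on its foot, in the middle of the green pad (facing any way). Leave the blue bracket hanging and the tape and the pen where they lie.

Things in the scene. Friction and masses are not known exactly. Their poses are not given: they have to be found in the camera images.
- stand: fixed white upright board, 200 wide, 155 high, 14 thick; a dark base plate reaches 124 behind its front face. Origin: middle of the front face's lower edge, on the desk. x: back through the board, away from the robot; y: along it to the left; z up. Four studs stand out of its front. Turned by up to 17 degrees.
- stud_line (a point): point on the board's front face, mid-width, 135 above the desk: height of the four steel headed studs, at y = -71, -29, +29, +71 of the board. Each: shank 7 in diameter, 8.5 long, then a round head 16 in diameter, 5 thick (13.5 from the face in all). Axes as the board's.
- yellow_bracket: yellow L-shaped bracket, 0.2-0.4 kg, hanging loose on two studs, at y = +50 or -50 of the board. Origin: middle of its lower rear edge, on the back face; axes as the board's while it hangs (30 above the desk). Back plate 80 wide, 150 high, 5 thick (x -5 to 0); foot 5 thick runs forward to x = -75, front lip 17 high. It stands by itself on the foot. Centre of mass about x = -15.
- yellow_bracket_hole (a point): middle between the wide ends of the two upright keyhole slots (at y = -21, +21), back face, 75 above the underside. Wide end: 8-sided, 24 across; narrow end: 11 wide, centred 30 above it. Hangs with studs in the narrow ends, 3 play front to back, 2 sideways; raise it 30 (27-33 passes; stops at 34.5) to get the heads into the wide ends, then 25 forward to be free.
- yellow_bracket_grip (a point): middle of the top of the yellow bracket's black rubber grip: upright block 14 thick (front to back), 50 wide, 30 high, on top of the back plate, 160 above the underside. While it hangs, this point is 190 above the desk and the board's top edge 35 below it, so fingers can reach down before and behind the grip. Axes as the bracket's.
- yellow_bracket_foot (a point): middle of the underside of the yellow bracket's foot (75 x 80): 37.5 in front of the back face, 35 in front of the grip's middle, 160 below the top of the grip. Axes as the bracket's.
- blue_bracket: blue bracket of the same form and size on the other half of the board, 20 beside the yellow one; it stays hanging. Origin and axes as for the yellow bracket.
- pad: fixed square green pad with a black rim, 150 x 150, 4 thick, lying on the desk. Origin: middle of its underside, on the desk.
- tape: loose roll of brown-yellow tape lying flat on the desk, 96 across, 48 high; stays where it is. Origin: middle of its underside.
- pen: loose black marker pen with a white band, 138 long, 13 thick, lying on the desk; stays where it is. Origin: underside, middle.
There are look-alikes about, which are no part of the job. Of the things that look like the yellow_bracket, the smaller one is meant.

How it is judged:
By the outcome, as a careful person would: the job done as asked, in the order asked, and still so for the second after the job is handed in, with the robot touching nothing.
It also fails if it takes over 45 s, if anything falls off the work surface, if the arm or the gripper's body presses on something with over 40 N, if the wrist force passes 120 N, or if a joint passes its speed limit or range.

ROBOT

A 6-joint arm with a two-finger parallel gripper is mounted at the origin on a cart in front of the work surface, level with it; the furniture and walls round the work are solid. World frame = base frame: x ahead of the robot, y to its left, z up, the work surface at z = 0. Lengths are in mm, angles in rad, forces in N, time in s.
With the tool pointing down it reaches from about 350 to 875 mm from the base axis. Payload 15.5 kg.
Tool frame: the origin (TCP) lies on the centre line of the jaws, within the pads' length; the fingertips stand 11 mm ahead of it and the grasp point (between the pads) lies 8 mm behind it; z points along the fingers, y is the line along which they close (so a half turn about z gives the same grasp; the last joint's range is limited). The gripper opens to 85 mm and grips with 20 to 120 N. Pads are 22 mm wide; open, the fingers measure 114 mm over their backs; the gripper's body (76 mm by 85 mm) begins 54 mm behind the grasp point. The pads swing forward as they close: fully open they stand 13 mm farther back than shut.
Start: joints at [-1.446, 0.494, 1.345, -0, 1.302, -0.096], TCP at [136.882, -609.827, 203.077] pointing down, gripper open.
Joint ranges: [-2.91, 2.91], [-0.82, 2.16], [0.22, 2.67], [-1.22, 4.37], [0.12, 2.79], [-3.08, 3.08]. Speed limits (rad/s): [1.89, 1.89, 2.57, 3.01, 3.01, 3.01].

INTERFACE

Orientations are given as [roll, pitch, yaw] about the fixed x, y, z axes, in that order (R = Rz(yaw) Ry(pitch) Rx(roll)).
In Python, from rig import read_state, snapshot, sign_off, silhouettes gives the robot as it stands. The module is installed in compiled form; this text tells all that it offers.
- The arm moves only by the tool arm_command, never from a script. Its argument "steps" is a list that holds one entry, the list of rows, each a list of 7 numbers: the shift along the tool's x, y, z in m, then the turn, a rotation vector about the tool's x, y, z in degrees, then the opening, from 0 (shut) to 1 (fully open). A call has 1 to 10 rows; each row shifts and turns the commanded pose from where the row before left it, along the tool's axes as they then stand; what a row does not reach is not made up. A row lasts 1/12 s, in which the tool goes at most 41.7 mm and 7.16 degrees, less where a joint would pass 70% of its speed; a pose out of reach is approached as far as the arm can. A call is refused whole if a number of a shift passes 0.0417 or a number of a turn 7.16, either way. A call with a gripper value outside its range is refused whole. The fingers move at their own pace and stop on an object; "force" is the grip in N (left out, the last holds). Time passes only in rows, so rows that do not move let the fingers close. It gives the time, the measured TCP pose, the force, the opening and the grip force at its end, in the units of the state.
- read_state(): the state, without advancing time (a new reading comes with each control period).
- snapshot(name): name is "scene" or "top" or "wrist"; returns a dict with "color" (480x640x3 uint8, red, green, blue), "intrinsics" (3x3 intrinsics, pixels), "T" (4x4, takes a point from camera to world coordinates). Camera axes: x right, y down, z forward; pixel columns grow to the right and rows downward; lengths in mm; the calibration is good to about 2 mm. The wrist camera is an equidistant fisheye: a pixel r from the principal point sees the ray r / f radians off the axis. A picture is of the moment at which its call begins. There is no depth.
- sign_off(): hands the job in; it is judged then, once.
Trained networks look in a picture, given as the dict that the camera call returned (one of the last four; its "shot" number tells which), for a name from the list of things; names that differ only in an ending like _2 or _b are one class to them, and where a whole thing is asked for, a point or a joint stands for the part that bears it (a point fixed in the world has none). Each returns a list of dicts, best first, with "p" (0 to 1); they miss things now and then, are a little off and sometimes report something else, mostly with a low value. They report only what shows in the picture. A call takes as long as a camera call. They do not tell look-alikes from the thing itself.
- silhouettes(picture, target): "mask" (480x640 bool, what is visible of it) and "rect" ([left, top, right, bottom] in pixels, round what is visible of it).
The state is a dict: "clock": time; "joints": joint angles; "qvel": joint speeds; "joint_torque": joint torques, N m; "tool_pos": TCP position; "eef_rot": TCP orientation; "contact_force": force on the tool from outside, world axes, zero at the start; "ft_torque": the same for the moment, N m; "grip_width": finger opening in mm; "grip_force": force on a finger pad.
Only numpy, scipy, OpenCV 4.12 (cv2) and the standard library are available. Lean on these libraries where they do the work, as an engineer would, in place of code of your own. Each camera call takes 0.05 s, during which the arm holds its last target. There are 200 camera calls.

## Working session

There is one attempt and no reset: what is moved stays moved. The work goes in short steps, Python scripts to look and compute and a tool call to move; the robot and the scene stay as the last step left them, time stands still between calls to the robot, and variables do not carry over. Pictures are saved under pics/ and viewed, at most 10 in all, crops included, and the job is handed in when it is done.

Besides the shell and the picture viewer there is one more tool, called after "Call:" in YAML: its name, and indented under it one key for each argument. arm_command: Moves the arm, as the interface text tells. Its arguments: {"type":"object","properties":{"steps":{"type":"array"},"force":{"type":"number"}},"required":["steps"]}

```bash
mkdir -p pics; cat > h.py <<'E'
import numpy as np, cv2
from rig import read_state, snapshot, sign_off, silhouettes
def save(p,n): cv2.imwrite('pics/'+n,cv2.cvtColor(p['color'],cv2.COLOR_RGB2BGR))
def ray(p,u,v):
    K=p['intrinsics'];d=np.array([(u-K[0,2])/K[0,0],(v-K[1,2])/K[1,1],1.]);T=p['T']
    return T[:3,3],T[:3,:3]@d
def onz(p,u,v,z):
    o,d=ray(p,u,v);return o+d*(z-o[2])/d[2]
def proj(p,X):
    T=p['T'];c=(np.atleast_2d(X)-T[:3,3])@T[:3,:3];q=c@p['intrinsics'].T;return q[:,:2]/q[:,2:]
E
python3 - <<'E'
from h import *
ps={n:snapshot(n) for n in('scene','top')}
im=np.hstack([cv2.cvtColor(p['color'],cv2.COLOR_RGB2BGR) for p in ps.values()])
for n,p in ps.items():
    save(p,n+'0.png'); print(n,np.round(p['T'],2).tolist(),np.round(p['intrinsics'],1).tolist())
    for t in('stand','yellow_bracket','blue_bracket','pad','tape','pen'):
        print(n,t,[(round(d['p'],2),[int(x) for x in d['rect']],int(d['mask'].sum())) for d in silhouettes(p,t)[:4]])
print(read_state())
E
```

```text
scene [[-0.58, -0.48, 0.66, -225.97], [-0.81, 0.34, -0.48, 704.29], [0.0, -0.81, -0.58, 861.98], [0.0, 0.0, 0.0, 1.0]] [[544.6, 0.0, 313.0], [0.0, 544.6, 230.9], [0.0, 0.0, 1.0]]
scene stand []
scene yellow_bracket [(0.87, [271, 139, 322, 231], 2950), (0.55, [369, 182, 412, 258], 1789)]
scene blue_bracket [(0.83, [339, 194, 380, 272], 2138)]
scene pad [(0.96, [231, 318, 332, 393], 4128), (0.54, [365, 182, 413, 259], 1972), (0.33, [379, 293, 403, 336], 270)]
scene tape []
scene pen [(0.75, [382, 294, 402, 334], 177)]
top [[-0.01, -0.98, 0.18, 383.3], [-1.0, 0.01, 0.01, 73.94], [-0.01, -0.18, -0.98, 1242.0], [0.0, 0.0, 0.0, 1.0]] [[575.2, 0.0, 317.1], [0.0, 575.2, 248.1], [0.0, 0.0, 1.0]]
top stand [(0.85, [334, 199, 437, 257], 3941)]
top yellow_bracket [(0.84, [380, 242, 429, 292], 1914), (0.67, [322, 89, 392, 182], 3474)]
top blue_bracket [(0.94, [334, 239, 380, 296], 1892)]
top pad [(0.74, [171, 287, 255, 373], 4841), (0.41, [334, 201, 437, 257], 3817)]
top tape [(0.83, [403, 321, 451, 365], 990)]
top pen [(0.82, [304, 337, 361, 378], 321)]
{'clock': 0.7, 'joints': array([-1.44549945e+00,  4.93555969e-01,  1.34551156e+00,  2.81104210e-05,
        1.30250432e+00, -9.54922022e-02]), 'qvel': array([ 0.000463  , -0.00023106, -0.00057865, -0.00036644, -0.00058046,
       -0.00014718]), 'joint_torque': array([ 1.75123288e-03, -8.81864619e+01, -3.84224367e+01, -3.83205115e-04,
        6.18754548e-04,  1.85591063e-06]), 'tool_pos': array([ 136.89180335, -609.82023687,  203.10043751]), 'eef_rot': array([ 3.14156936e+00, -2.49974341e-05,  2.20781630e-01]), 'contact_force': array([ 0.14183353, -0.23968523, -1.03861328]), 'ft_torque': array([-0.02483919, -0.06631643,  0.03007788]), 'grip_force': 0.0, 'grip_width': 85.27922283066843}
```

View pics/scene0.png

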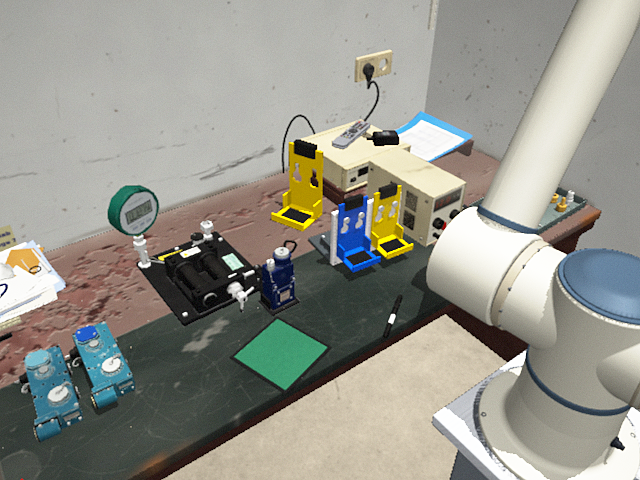

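View pics/top0.png

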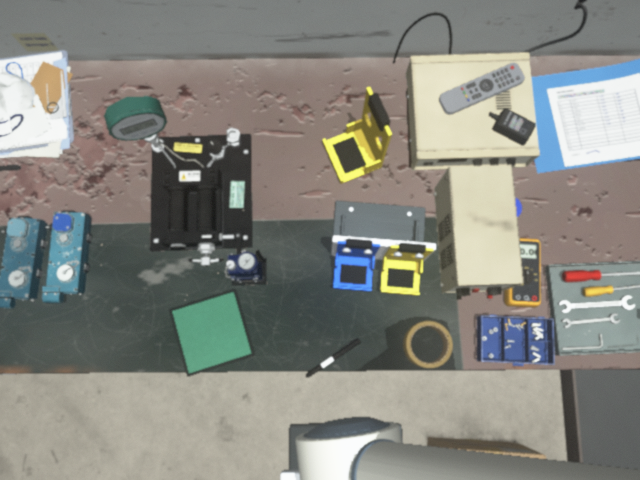

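The two candidates for the yellow bracket are the one hanging on the white board (top 405,267; scene 392,220) and a larger one standing free at the back (top 355,135; scene 297,185). The hanging one is smaller and on the board, so it fits. I'll confirm with an enlarged crop.

```bash
python3 - <<'E'
import cv2,numpy as np
a=cv2.imread('pics/top0.png')[190:310,325:445];b=cv2.imread('pics/scene0.png')[170:290,310:430]
f=lambda i:cv2.resize(i,(400,400),interpolation=cv2.INTER_CUBIC)
cv2.imwrite('pics/crop.png',np.hstack([f(a),f(b)]))
E
```

```text
(no output)
```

View pics/crop.png

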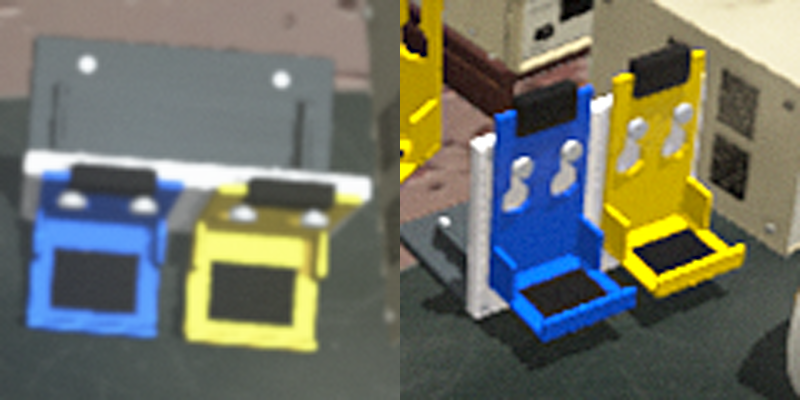

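Confirmed: the hanging bracket (crop left 260,260 / right 665,180) is the smaller one, sits in the right half of the board (y = -50), and has stud heads above the wide ends. Next I fit the stand pose from corners and stud heads.

```bash
python3 - <<'E'
from h import *
from scipy.optimize import least_squares
ps={n:snapshot(n) for n in('scene','top')}
k=120/400
T=[((14,100,155),(28,152)),((14,-100,155),(370,178)),((0,-100,155),(368,197)),((0,100,155),(25,175)),
((-13.5,71,135),(70,203)),((-13.5,29,135),(143,207)),((-13.5,-29,135),(243,215)),((-13.5,-71,135),(316,220)),((4.5,-25,190),(248,178)),((4.5,-75,190),(336,183))]
S=[((0,100,0),(475,318)),((0,100,155),(472,147)),((-13.5,71,135),(522,164)),((-13.5,29,135),(572,150)),((-13.5,-29,135),(638,128)),((-13.5,-71,135),(683,113)),((-10,-25,190),(631,64)),((-10,-75,190),(690,46))]
A=np.array([t[0] for t in T]),np.array([(325+t[1][0]*k,190+t[1][1]*k) for t in T])
B=np.array([t[0] for t in S]),np.array([(310+(t[1][0]-400)*k,170+t[1][1]*k) for t in S])
def W(q,X):
    c,s=np.cos(q[2]),np.sin(q[2]);return X@np.array([[c,s,0],[-s,c,0],[0,0,1]])+[q[0],q[1],0]
f=lambda q:np.r_[(proj(ps['top'],W(q,A[0]))-A[1]).ravel(),(proj(ps['scene'],W(q,B[0]))-B[1]).ravel()]
r=least_squares(f,[550,-50,0],x_scale=[100,100,.1],loss='soft_l1')
print(r.x,np.degrees(r.x[2]));print(np.round(f(r.x).reshape(-1,2),1).tolist())
print('grip',W(r.x,np.array([[-4.,-50,190]])),'lip corner',W(r.x,np.array([[-75.,-10,47],[-75,-90,47]])))
# pad
for n,p in ps.items():
    d=silhouettes(p,'pad')[0];m=d['mask'].astype(np.uint8)
    h=cv2.cvtColor(p['color'],cv2.COLOR_RGB2HSV)
    g=((h[...,0]>65)&(h[...,0]<90)&(h[...,1]>110)).astype(np.uint8)&cv2.dilate(m,np.ones((9,9)))
    c=max(cv2.findContours(g,0,1)[0],key=cv2.contourArea)
    P=np.array([onz(p,u,v,4)[:2] for u,v in c[:,0]],np.float32);print(n,'pad',cv2.minAreaRect(P))
p=ps['top']
for n,uv,z in[('tape',(429,343),48),('pen',(333,357),10),('bluebottle',(246,265),100),('instr corner back',(435,170),130),('instr front left',(458,285),130),('instr fl0',(458,290),0)]: print(n,onz(p,*uv,z))
E
```

```text
[ 5.90082744e+02 -4.86159568e+01 -8.74581224e-02] -5.010981297615872
[[-0.6, -1.4], [0.5, -1.2], [0.8, 0.2], [-0.2, -1.2], [0.3, 0.3], [-0.1, 0.7], [-0.4, 0.7], [-0.8, 0.8], [0.3, -2.9], [0.8, -2.4], [-0.8, 0.8], [1.8, 0.4], [0.0, 1.7], [-0.3, 0.8], [-0.4, 0.7], [-0.1, 0.5], [1.3, 0.3], [0.4, 0.2]]
grip [[581.73069817 -98.07546887 190.        ]] lip corner [[ 514.49592877  -52.02673616   47.        ]
 [ 507.50819504 -131.72097421   47.        ]]
scene pad ((434.6097412109375, 307.67388916015625), (139.47854614257812, 139.83937072753906), 17.102819442749023)Traceback (most recent call last):
  File "<stdin>", line 21, in <module>
ValueError: max() iterable argument is empty
```

```bash
python3 - <<'E'
from h import *
ps={n:snapshot(n) for n in('scene','top')}
p=ps['top'];h=cv2.cvtColor(p['color'],cv2.COLOR_RGB2HSV);print(h[333,212])
g=(abs(h[...,0].astype(int)-int(h[333,212,0]))<12)&(h[...,1]>90);g[:285]=0;g[:,:160]=0;g[:,265:]=0
c=max(cv2.findContours(g.astype(np.uint8),0,1)[0],key=cv2.contourArea)
P=np.array([onz(p,u,v,4)[:2] for u,v in c[:,0]],np.float32);print('pad',cv2.minAreaRect(P))
for n,uv,z in[('tape',(429,343),48),('pen1',(308,374),10),('pen2',(358,342),10),('bottle',(246,265),100),('bottleR',(266,270),60)]: print(n,onz(p,*uv,z))
def tri(a,b):
    (o,d),(q,e)=ray(ps['top'],*a),ray(ps['scene'],*b)
    s=np.linalg.lstsq(np.c_[d,-e],q-o,rcond=None)[0];return (o+d*s[0]+q+e*s[1])/2,np.linalg.norm(o+d*s[0]-q-e*s[1])
print(tri((459,287),(436,190)),tri((447,168),(370,150)),tri((246,256),(283,252)))
E
```

```text
[ 76 101 161]
pad ((434.5146179199219, 308.760498046875), (138.16940307617188, 138.3452911376953), 17.075931549072266)
tape [ 406.22217893 -146.59472917   48.        ]
pen1 [344.76480158 102.10889432  10.        ]
pen2 [410.13103452  -3.85525269  10.        ]
bottle [562.61415476 223.79719012 100.        ]
bottleR [558.04389676 187.30812774  60.        ]
(array([ 503.91481708, -180.99915497,  187.46781152]), np.float64(2.1866677490867414)) (array([ 727.64895218, -165.84168341,  203.58614885]), np.float64(0.7938184459906407)) (array([570.9593106 , 215.22407448, 137.57713068]), np.float64(10.288797690843563))
```

```bash
python3 - <<'E'
import cv2,numpy as np
b=cv2.imread('pics/scene0.png')[140:290,350:550];a=cv2.imread('pics/top0.png')[150:300,380:580]
cv2.imwrite('pics/crop2.png',np.vstack([cv2.resize(i,(400,300),interpolation=2) for i in(a,b)]))
E
```

```text
(no output)
```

View pics/crop2.png

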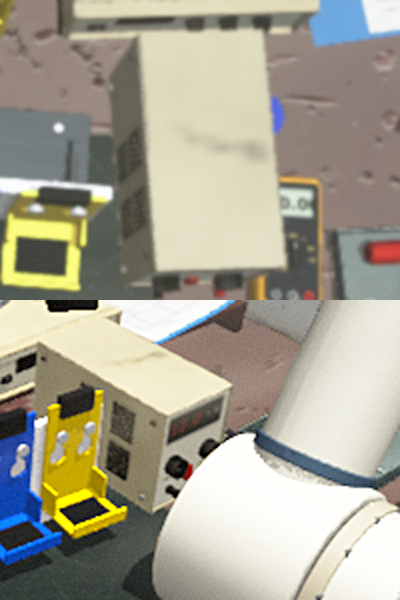

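```bash
cat >> h.py <<'E'
from scipy.spatial.transform import Rotation as Ro
def plan(P,yaw_deg,N,start=None):
    s=read_state(); R=Ro.from_euler('xyz',s['eef_rot']); p=np.array(s['tool_pos'])
    rv=(R.inv()*Ro.from_euler('xyz',[np.pi,0,np.radians(yaw_deg)])).as_rotvec()
    rr=Ro.from_rotvec(rv/N); M=sum((R*Ro.from_rotvec(rv*k/N)).as_matrix() for k in range(N))
    d=np.linalg.solve(M,np.array(P)-p)
    q=p.copy();path=[]
    for k in range(N): q=q+(R*Ro.from_rotvec(rv*k/N)).as_matrix()@d; path.append(q.round())
    print('shift m',(d/1000).round(4),'norm',np.linalg.norm(d).round(1),'turn deg',np.degrees(rv/N).round(2),'path',[x.tolist() for x in path[::3]])
E
python3 - <<'E'
from h import *
plan((570,-98,320),85,20)
p=snapshot('wrist');print(p['T'].round(2).tolist(),p['intrinsics'].round(1).tolist())
E
```

```text
shift m [ 0.0358 -0.0017 -0.0058] norm 36.3 turn deg [ 0.    0.   -3.62] path [[171.0, -600.0, 209.0], [271.0, -559.0, 226.0], [360.0, -500.0, 244.0], [437.0, -425.0, 262.0], [498.0, -336.0, 279.0], [542.0, -238.0, 297.0], [566.0, -134.0, 314.0]]
[[0.22, -0.93, -0.3, 215.31], [-0.98, -0.21, -0.07, -592.68], [0.0, 0.31, -0.95, 374.07], [0.0, 0.0, 0.0, 1.0]] [[371.6, 0.0, 322.6], [0.0, 371.6, 239.0], [0.0, 0.0, 1.0]]
```

Call:
arm_command:
  steps:
    - [[0,0,-0.04,0,0,0,1],[0,0,-0.04,0,0,0,1],[0,0,-0.04,0,0,0,1],[0.0358,-0.0017,0,0,0,-3.62,1],[0.0358,-0.0017,0,0,0,-3.62,1],[0.0358,-0.0017,0,0,0,-3.62,1],[0.0358,-0.0017,0,0,0,-3.62,1],[0.0358,-0.0017,0,0,0,-3.62,1],[0.0358,-0.0017,0,0,0,-3.62,1],[0.0358,-0.0017,0,0,0,-3.62,1]]

```text
clock: 1.88
tool_pos: [361.6, -498.9, 323.0]
eef_rot: [3.141, -0.0, 0.666]
contact_force: [0.9, 0.3, -0.6]
grip_width: 85.2
grip_force: 0.0
```

Call:
arm_command:
  steps:
    - [[0.0358,-0.0017,0,0,0,-3.62,1],[0.0358,-0.0017,0,0,0,-3.62,1],[0.0358,-0.0017,0,0,0,-3.62,1],[0.0358,-0.0017,0,0,0,-3.62,1],[0.0358,-0.0017,0,0,0,-3.62,1],[0.0358,-0.0017,0,0,0,-3.62,1],[0.0358,-0.0017,0,0,0,-3.62,1],[0.0358,-0.0017,0,0,0,-3.62,1],[0.0358,-0.0017,0,0,0,-3.62,1]]

```text
clock: 2.63
tool_pos: [542.6, -236.9, 323.0]
eef_rot: [3.141, 0.0, 1.235]
contact_force: [0.2, -0.6, 0.2]
grip_width: 85.6
grip_force: 0.0
```

Call:
arm_command:
  steps:
    - [[0.0358,-0.0017,0,0,0,-3.62,1],[0.0358,-0.0017,0,0,0,-3.62,1],[0.0358,-0.0017,0,0,0,-3.62,1],[0.0358,-0.0017,0,0,0,-3.62,1],[0,0,0,0,0,0,1],[0,0,0,0,0,0,1]]

```text
clock: 3.13
tool_pos: [569.9, -96.5, 323.2]
eef_rot: [3.142, -0.0, 1.487]
contact_force: [0.3, -1.0, -0.3]
grip_width: 85.8
grip_force: 0.0
```

```bash
python3 - <<'E'
from h import *
s=read_state();print(s['tool_pos'],s['eef_rot'],s['joints'])
p=snapshot('wrist');save(p,'w1.png');np.savez('w1.npz',T=p['T'],K=p['intrinsics'])
def fp(X):
    T=p['T'];K=p['intrinsics'];c=(X-T[:3,3])@T[:3,:3];th=np.arctan2(np.hypot(c[0],c[1]),c[2]);a=np.arctan2(c[1],c[0])
    return K[0,2]+K[0,0]*th*np.cos(a),K[1,2]+K[1,1]*th*np.sin(a)
q=[590.08,-48.62,-.08746];c,n=np.cos(q[2]),np.sin(q[2])
im=cv2.cvtColor(p['color'],cv2.COLOR_RGB2BGR)
def w(x,y,z):return np.array([q[0]+c*x-n*y,q[1]+n*x+c*y,z])
pts=[(x-1.5,y,190) for x in(-9.5,4.5) for y in(-25,-75)]+[(x,y,155) for x in(0,14) for y in(-100,100)]+[(-13.5,y,135) for y in(-71,-29,29,71)]
for P in pts:
    u=fp(w(*P));print(P,np.round(u,1));cv2.circle(im,(int(u[0]+.5),int(u[1]+.5)),1,(0,0,255),-1)
cv2.imwrite('pics/w1m.png',im)
E
```

```text
[569.9193262  -96.49382416 323.19905024] [ 3.14150721e+00 -1.99166647e-05  1.48745312e+00] [-2.71035597e-01  3.34136994e-01  1.27802123e+00  3.55397887e-05
  1.52935420e+00 -1.87693861e-01]
(-11.0, -25, 190) [327.5 188.2]
(-11.0, -75, 190) [327.  245.2]
(3.0, -25, 190) [344.3 188.3]
(3.0, -75, 190) [343.2 245.3]
(0, -100, 155) [337.7 257.8]
(0, 100, 155) [340.   46.3]
(14, -100, 155) [352.  257.8]
(14, 100, 155) [355.6  46.7]
(-13.5, -71, 135) [324.  223.6]
(-13.5, -29, 135) [324.2 182.2]
(-13.5, 29, 135) [324.4 122.7]
(-13.5, 71, 135) [324.6  79.5]
```

View pics/w1m.png

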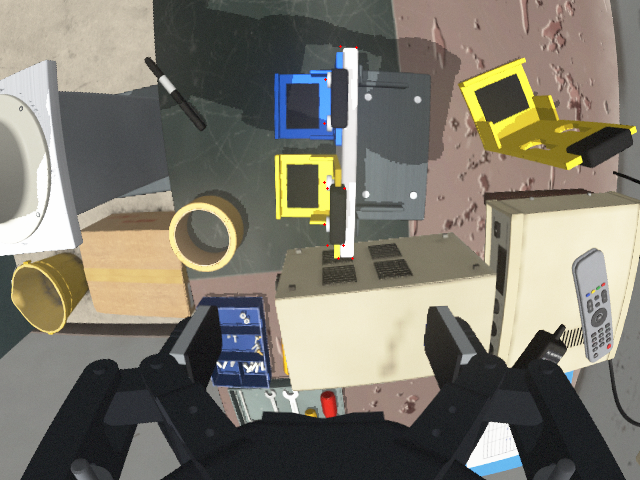

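The overlay lands on the board and grip: board top edge around (346,46)–(345,258), yellow grip around (338,215), blue grip around (340,97). I'll enlarge to check for mm offsets.

```bash
python3 - <<'E'
import cv2,numpy as np
a=cv2.imread('pics/w1.png')[140:265,290:390];b=cv2.imread('pics/w1m.png')[140:265,290:390]
cv2.imwrite('pics/crop3.png',np.hstack([cv2.resize(i,(400,500),interpolation=0) for i in(a,b)]))
E
```

```text
(no output)
```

View pics/crop3.png

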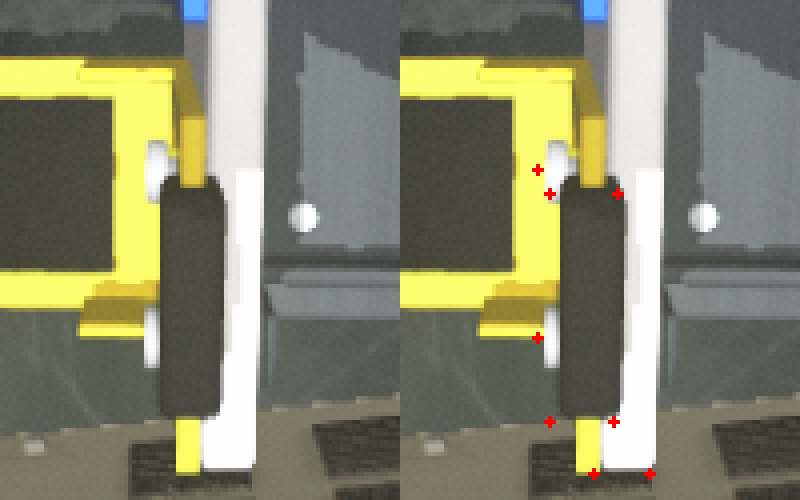

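Grip sits at about (583.5, -96.5), 1.5–2 mm beyond the first fit, and its yaw is right. I descend to TCP z 173 (tips 162, board top 155).

Call:
arm_command:
  steps:
    - [[0.0011,0.0135,0,0,0,0,1],[0,0,0.03,0,0,0,1],[0,0,0.03,0,0,0,1],[0,0,0.03,0,0,0,1],[0,0,0.025,0,0,0,1],[0,0,0.02,0,0,0,1],[0,0,0.015,0,0,0,1],[0,0,0,0,0,0,1],[0,0,0,0,0,0,1]]

```text
clock: 3.93
tool_pos: [583.0, -99.3, 172.9]
eef_rot: [-3.14, -0.0, 1.483]
contact_force: [-0.6, -0.0, 0.9]
grip_width: 85.4
grip_force: 0.0
```

Call:
arm_command:
  steps:
    - [[0,0,0,0,0,0,0.4],[0,0,0,0,0,0,0.3],[0,0,0,0,0,0,0.3],[0,0,0,0,0,0,0.25],[0,0,0,0,0,0,0.25]]
  force: 30

```text
clock: 4.35
tool_pos: [583.6, -98.4, 173.6]
eef_rot: [3.141, 0.0, 1.484]
contact_force: [0.2, 0.3, 0.2]
grip_width: 25.6
grip_force: 0.0
```

```bash
python3 - <<'E'
from h import *
s=read_state();print(s['tool_pos'],s['eef_rot'],s['grip_width'],s['contact_force'])
p=snapshot('wrist');im=cv2.cvtColor(p['color'],cv2.COLOR_RGB2BGR)[120:420,120:520]
cv2.imwrite('pics/w2.png',cv2.resize(im,(800,600),interpolation=2))
E
```

```text
[583.57219654 -98.37260673 173.58442034] [3.14079311e+00 1.55513802e-04 1.48446111e+00] 25.5781970420091 [0.24332779 0.34567139 0.19923102]
```

View pics/w2.png

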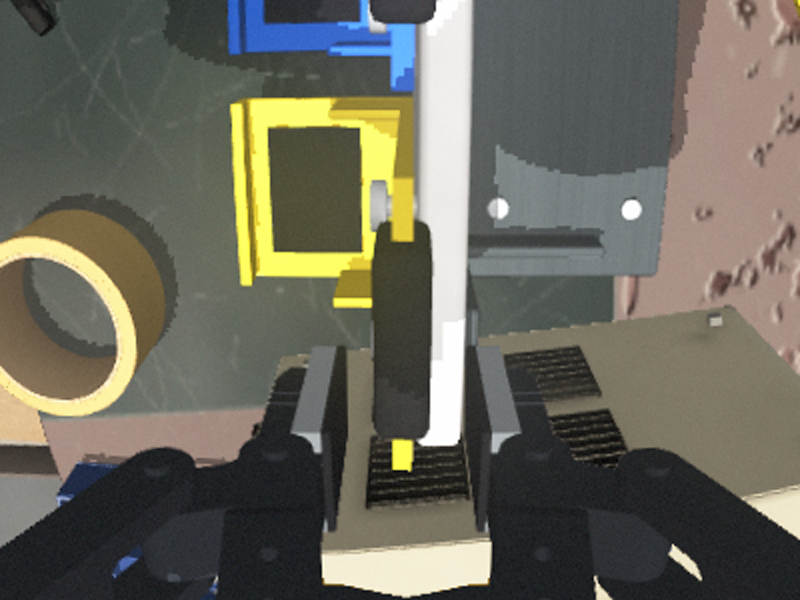

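```bash
python3 - <<'E'
from h import *
p=snapshot('wrist');T=p['T'];K=p['intrinsics']
def fp(X):
    c=(np.array(X)-T[:3,3])@T[:3,:3];th=np.arctan2(np.hypot(c[0],c[1]),c[2]);a=np.arctan2(c[1],c[0])
    return (np.array([K[0,2]+K[0,0]*th*np.cos(a),K[1,2]+K[1,1]*th*np.sin(a)])-120)*2
print(T.round(2).tolist());s=read_state();c=s['tool_pos'];y=np.radians(85)
tx=np.array([np.cos(y),np.sin(y),0]);ty=np.array([np.sin(y),-np.cos(y),0])
for z in(162,173,190): print(z,[fp([*(c+tx*a+ty*b)[:2],z]).round() for a,b in((0,0),(11,0),(-11,0),(0,12.8),(0,-12.8),(0,7),(0,-7),(25,0),(-25,0))])
E
```

```text
[[1.0, -0.08, -0.03, 591.25], [-0.09, -0.95, -0.31, -19.49], [0.0, 0.31, -0.95, 344.43], [0.0, 0.0, 0.0, 1.0]]
162 [array([401., 308.]), array([401., 270.]), array([401., 345.]), array([449., 308.]), array([354., 308.]), array([428., 308.]), array([375., 308.]), array([401., 219.]), array([402., 390.])]
173 [array([401., 326.]), array([401., 285.]), array([401., 364.]), array([452., 325.]), array([351., 325.]), array([429., 326.]), array([374., 326.]), array([401., 232.]), array([401., 410.])]
190 [array([401., 356.]), array([401., 313.]), array([401., 397.]), array([456., 356.]), array([346., 356.]), array([431., 356.]), array([371., 356.]), array([401., 255.]), array([401., 445.])]
```

The grip is centred between the fingers: grip columns 373–432, jaw columns 345–467 in the crop. I close and check the width.

Call:
arm_command:
  steps:
    - [[0,0,0,0,0,0,0],[0,0,0,0,0,0,0],[0,0,0,0,0,0,0],[0,0,0,0,0,0,0],[0,0,0,0,0,0,0]]
  force: 40

```text
clock: 4.87
tool_pos: [583.4, -98.3, 173.1]
eef_rot: [-3.142, -0.0, 1.484]
contact_force: [-0.5, -0.1, -0.8]
grip_width: -0.3
grip_force: 0.0
```

```bash
python3 - <<'E'
from h import *
s=read_state();print(s['tool_pos'],s['eef_rot'],s['grip_width'],s['grip_force'],s['contact_force'],s['ft_torque'])
p=snapshot('wrist');im=cv2.cvtColor(p['color'],cv2.COLOR_RGB2BGR)[120:420,120:520]
cv2.imwrite('pics/w3.png',im)
E
```

```text
[583.35639792 -98.31034104 173.05292534] [-3.14155173e+00 -2.55104687e-05  1.48442844e+00] -0.29642617158967205 0.0 [-0.50749951 -0.13384464 -0.78941855] [ 0.03691378  0.00473712 -0.00413281]
```

View pics/w3.png

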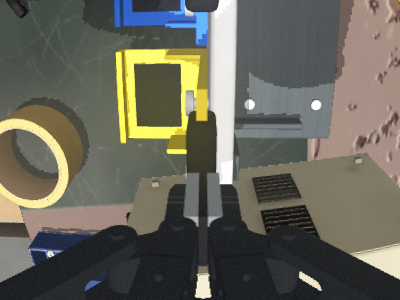

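The fingers closed on nothing (width 0, no force), so the tips must be above the grip. I'll check the finger height in the scene view with projected height marks.

```bash
python3 - <<'E'
from h import *
p=snapshot('scene');t=snapshot('top');s=read_state();c=s['tool_pos']
im=cv2.cvtColor(p['color'],cv2.COLOR_RGB2BGR)
u0,v0=330,110
k=5
raw=cv2.resize(im[v0:v0+110,u0:u0+80],None,fx=k,fy=k,interpolation=0)
mk=raw.copy()
for z in range(160,260,10):
    u=(proj(p,[c[0],c[1],z])[0]-[u0,v0])*k; cv2.circle(mk,(int(u[0]),int(u[1])),2,(0,0,255),-1); print(z,u.round())
cv2.imwrite('pics/s2.png',np.hstack([raw,mk]))
E
```

```text
160 [281. 430.]
170 [282. 412.]
180 [284. 394.]
190 [286. 377.]
200 [288. 358.]
210 [289. 340.]
220 [291. 322.]
230 [293. 303.]
240 [295. 285.]
250 [297. 266.]
```

View pics/s2.png

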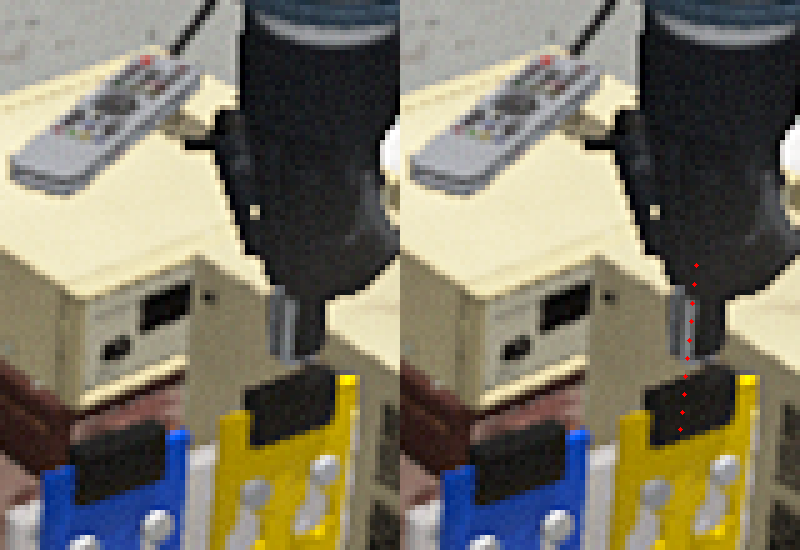

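Tips are at about z 200 while TCP reads 173, so the real fingers end roughly 27 mm above the reported TCP (wrist view agrees: ~205). I open and lower 35 mm more, watching the force.

Call:
arm_command:
  steps:
    - [[0,0,0,0,0,0,0.5],[0,0,0,0,0,0,0.5],[0,0,0,0,0,0,0.5],[0,0,0,0,0,0,0.5],[0.002,0,0.008,0,0,0,0.5],[0,0,0.008,0,0,0,0.5],[0,0,0.008,0,0,0,0.5],[0,0,0,0,0,0,0.5]]

```text
clock: 5.68
tool_pos: [582.4, -96.0, 146.9]
eef_rot: [-3.139, -0.001, 1.484]
contact_force: [0.2, -0.6, 0.2]
grip_width: 42.8
grip_force: 0.0
```

Call:
arm_command:
  steps:
    - [[0,0,0.005,0,0,0,0.5],[0,0,0.005,0,0,0,0.5],[0,0,0,0,0,0,0.5]]

```text
clock: 5.93
tool_pos: [583.1, -96.2, 138.1]
eef_rot: [-3.14, -0.0, 1.484]
contact_force: [0.0, 1.1, 0.1]
grip_width: 42.7
grip_force: 0.0
```

Call:
arm_command:
  steps:
    - [[0,0,0,0,0,0,0.2],[0,0,0,0,0,0,0.1],[0,0,0,0,0,0,0],[0,0,0,0,0,0,0],[0,0,0,0,0,0,0],[0,0,0,0,0,0,0]]
  force: 50

```text
clock: 6.43
tool_pos: [583.9, -96.4, 139.4]
eef_rot: [3.141, 0.0, 1.484]
contact_force: [1.4, -0.9, 1.5]
grip_width: 12.8
grip_force: 52.2
```

```bash
python3 - <<'E'
from h import *
s=read_state();print(s['clock'],s['tool_pos'],s['eef_rot'],s['grip_width'],s['grip_force'],s['contact_force'],s['ft_torque'],s['joints'])
E
```

```text
6.4333 [583.85812212 -96.43913862 139.42609948] [3.14071423e+00 1.41813265e-04 1.48433462e+00] 12.752277672831903 52.20545768737793 [ 1.36029458 -0.86759117  1.45957559] [-0.0260657  -0.22653498  0.0572178 ] [-2.64593512e-01  5.14198219e-01  1.50638374e+00  1.78636652e-05
  1.12012104e+00 -1.78139640e-01]
```

Gripped (12.8 mm, 52 N). Now lift 30 mm along the slots, in two parts.

Call:
arm_command:
  steps:
    - [[0,0,-0.004,0,0,0,0],[0,0,-0.004,0,0,0,0],[0,0,-0.004,0,0,0,0],[0,0,-0.003,0,0,0,0],[0,0,0,0,0,0,0]]
  force: 60

```text
clock: 6.85
tool_pos: [583.8, -96.4, 154.8]
eef_rot: [3.141, 0.0, 1.484]
contact_force: [-0.5, -0.6, -4.0]
grip_width: 13.0
grip_force: 58.8
```

Call:
arm_command:
  steps:
    - [[0,0,-0.004,0,0,0,0],[0,0,-0.004,0,0,0,0],[0,0,-0.004,0,0,0,0],[0,0,-0.003,0,0,0,0],[0,0,0,0,0,0,0],[0,0,0,0,0,0,0]]

```text
clock: 7.35
tool_pos: [583.6, -96.4, 169.3]
eef_rot: [3.141, 0.0, 1.484]
contact_force: [-1.4, 0.1, -3.8]
grip_width: 12.6
grip_force: 58.8
```

```bash
python3 - <<'E'
from h import *
s=read_state();print(s['tool_pos'],s['contact_force'],s['ft_torque'],s['eef_rot'])
w=np.load('w1.npz')
for n in('scene','top'):
    p=snapshot(n);save(p,n+'3.png')
    h=cv2.cvtColor(p['color'],cv2.COLOR_RGB2HSV);y=(h[...,0]>22)&(h[...,0]<33)&(h[...,1]>170)&(h[...,2]>80)
    o=cv2.cvtColor(cv2.imread(f'pics/{n}0.png'),cv2.COLOR_BGR2HSV);y0=(o[...,0]>22)&(o[...,0]<33)&(o[...,1]>170)&(o[...,2]>80)
    b=(slice(225,270),slice(365,420)) if n=='scene' else (slice(262,300),slice(378,432))
    for m in(y0,y):
        v,u=np.nonzero(m[b]);print(n,m[b].sum(),u.min()+b[1].start,u.max()+b[1].start,v.min()+b[0].start,v.max()+b[0].start)
p0=snapshot('scene');q=[591.7,-47.5,-.08746];c,s_=np.cos(q[2]),np.sin(q[2])
for z in(30,60): 
    X=[(q[0]+c*x-s_*y,q[1]+s_*x+c*y,z+17) for x,y in((-75,-10),(-75,-90))];print(z,proj(p0,X).round(1))
E
```

```text
[583.59051172 -96.37901054 169.25932702] [-1.35240786  0.08246409 -3.83831611] [ 0.02241361 -0.0808348  -0.00787537] [3.14127478e+00 7.68205065e-05 1.48439116e+00]
scene 839 370 413 225 258
scene 544 371 414 225 249Traceback (most recent call last):
  File "<stdin>", line 10, in <module>
    return umr_minimum(a, axis, None, out, keepdims, initial, where)
ValueError: zero-size array to reduction operation minimum which has no identity
```

Call:
arm_command:
  steps:
    - [[0,-0.003,0,0,0,0,0],[0,-0.003,0,0,0,0,0],[0,-0.003,0,0,0,0,0],[0,0,0,0,0,0,0]]

```text
clock: 7.78
tool_pos: [573.7, -95.5, 169.0]
eef_rot: [-3.141, -0.0, 1.484]
contact_force: [0.6, -0.2, -3.8]
grip_width: 12.3
grip_force: 58.8
```

Call:
arm_command:
  steps:
    - [[0,-0.004,0,0,0,0,0],[0,-0.004,0,0,0,0,0],[0,-0.004,0,0,0,0,0],[0,-0.005,0,0,0,0,0],[0,-0.006,0,0,0,0,0],[0,-0.007,0,0,0,0,0],[0,-0.008,0,0,0,0,0],[0,-0.008,0,0,0,0,0],[0,-0.008,0,0,0,0,0]]

```text
clock: 8.53
tool_pos: [519.8, -90.8, 169.1]
eef_rot: [-3.142, -0.0, 1.484]
contact_force: [-1.4, 1.3, -3.7]
grip_width: 12.9
grip_force: 58.8
```

```bash
python3 - <<'E'
from h import *
s=read_state();print(s['tool_pos'],s['contact_force'],s['ft_torque'],s['eef_rot'])
p=snapshot('scene');print([(round(d['p'],2),d['rect']) for t in('blue_bracket','yellow_bracket') for d in silhouettes(p,t)])
# relation of grip to tool via foot corners in top view
p=snapshot('top');save(p,'top4.png');print([(round(d['p'],2),d['rect']) for t in('blue_bracket','yellow_bracket') for d in silhouettes(p,t)])
# target: grip at pad + 35*board x ; tool at grip offset
plan((434.5+35*.996,308.2-35*.087,240),85.05,14)
E
```

```text
[519.79158697 -90.78621245 169.11357011] [-1.42969709  1.26763339 -3.66756287] [ 0.01134714 -0.0763097  -0.01635526] [-3.14151299e+00 -9.76753616e-06  1.48440844e+00]
[(0.57, [336.1, 194.6, 378.6, 273.5]), (0.7, [383.3, 185.0, 429.9, 264.1])]
[(0.76, [332.9, 239.9, 380.7, 293.0]), (0.91, [401.9, 286.0, 420.2, 321.6]), (0.71, [324.7, 86.6, 393.7, 182.4])]
shift m [ 0.0279 -0.0061 -0.0051] norm 29.0 turn deg [ 0.  0. -0.] path [[518.0, -63.0, 174.0], [506.0, 22.0, 189.0], [495.0, 107.0, 205.0], [484.0, 192.0, 220.0], [473.0, 277.0, 235.0]]
```

Off the studs with the blue bracket still hanging. I raise 70 mm, then carry to the pad.

Call:
arm_command:
  steps:
    - [[0,0,-0.015,0,0,0,0],[0,0,-0.025,0,0,0,0],[0.005,-0.001,-0.02,0,0,0,0],[0.015,-0.003,-0.01,0,0,0,0],[0.025,-0.0055,0,0,0,0,0],[0.03,-0.0065,0,0,0,0,0],[0.03,-0.0065,0,0,0,0,0],[0.03,-0.0065,0,0,0,0,0],[0.03,-0.0065,0,0,0,0,0],[0.03,-0.0065,0,0,0,0,0]]

```text
clock: 9.67
tool_pos: [495.7, 108.5, 239.1]
eef_rot: [3.141, -0.0, 1.484]
contact_force: [1.6, 0.6, -3.9]
grip_width: 13.1
grip_force: 59.1
```

Call:
arm_command:
  steps:
    - [[0.03,-0.0065,0,0,0,0,0],[0.03,-0.0065,0,0,0,0,0],[0.03,-0.0065,0,0,0,0,0],[0.03,-0.0065,0,0,0,0,0],[0.03,-0.0065,0,0,0,0,0],[0.025,-0.0055,0,0,0,0,0],[0.015,-0.003,0,0,0,0,0],[0.005,-0.001,0,0,0,0,0],[0,0,0,0,0,0,0],[0,0,0,0,0,0,0]]

```text
clock: 10.5
tool_pos: [470.8, 304.5, 238.9]
eef_rot: [-3.141, 0.0, 1.485]
contact_force: [0.0, 0.5, -4.0]
grip_width: 12.6
grip_force: 59.1
```

```bash
python3 - <<'E'
from h import *
s=read_state();print(s['clock'],s['tool_pos'],s['contact_force'],s['ft_torque'],s['eef_rot'],s['grip_width'])
plan((434.5+35*.996,308.2-35*.087,240),85.05,1)
p=snapshot('wrist');T=p['T'];K=p['intrinsics'];save(p,'w5.png')
def inv(u,v,z):
    x,y=(u-K[0,2])/K[0,0],(v-K[1,2])/K[1,1];th=np.hypot(x,y);a=np.arctan2(y,x)
    d=T[:3,:3]@[np.sin(th)*np.cos(a),np.sin(th)*np.sin(a),np.cos(th)];return T[:3,3]+d*(z-T[2,3])/d[2]
h=cv2.cvtColor(p['color'],cv2.COLOR_RGB2HSV);y=((h[...,0]>22)&(h[...,0]<33)&(h[...,1]>150)&(h[...,2]>80)).astype(np.uint8)
n,l,st,ce=cv2.connectedComponentsWithStats(y);print([(st[i].tolist()) for i in range(1,n) if st[i][4]>150])
g=((abs(h[...,0].astype(int)-76)<12)&(h[...,1]>80)).astype(np.uint8);n,l,st,ce=cv2.connectedComponentsWithStats(g);print([(st[i].tolist()) for i in range(1,n) if st[i][4]>150])
im=cv2.cvtColor(p['color'],cv2.COLOR_RGB2BGR)
cv2.imwrite('pics/w5c.png',im)
E
```

```text
10.5 [470.83144314 304.51395    238.89588838] [ 1.79656060e-03  5.24185082e-01 -3.95849500e+00] [-0.02985234 -0.0679379   0.00539115] [-3.14144467e+00  4.43309685e-04  1.48473616e+00] 12.56205553460555
shift m [ 0.0005 -0.0015 -0.0011] norm 1.9 turn deg [-0.01  0.03  0.02] path [[469.0, 305.0, 240.0]]
[[225, 177, 105, 117, 6019], [528, 330, 112, 150, 6367], [318, 387, 11, 14, 152]]
[[213, 113, 158, 128, 7261]]
```

Call:
arm_command:
  steps:
    - [[0,-0.0015,0.01,0,0,0,0],[0,0,0.018,0,0,0,0],[0,0,0.02,0,0,0,0],[0,0,0.02,0,0,0,0],[0,0,0.018,0,0,0,0],[0,0,0.015,0,0,0,0],[0,0,0.009,0,0,0,0],[0,0,0.004,0,0,0,0],[0,0,0,0,0,0,0],[0,0,0,0,0,0,0]]

```text
clock: 11.38
tool_pos: [469.6, 305.0, 125.5]
eef_rot: [3.141, -0.0, 1.484]
contact_force: [0.1, 0.2, -4.0]
grip_width: 12.6
grip_force: 59.2
```

```bash
python3 - <<'E'
from h import *
s=read_state();print(s['clock'],s['tool_pos'],s['contact_force'],s['ft_torque'],s['grip_width'])
ps=[snapshot('scene'),snapshot('top')];R=[]
for p,(u0,v0) in zip(ps,((180,230),(140,240))):
    R.append(cv2.resize(cv2.cvtColor(p['color'],cv2.COLOR_RGB2BGR)[v0:v0+150,u0:u0+160],(400,375),interpolation=2))
    q=s['tool_pos'];c,n=np.cos(-.0867),np.sin(-.0867)
    for z in(8,):
        # bracket frame: grip centre at x=-2.5 -> tool
        for x,y in((-75,40),(-75,-40),(0,40),(0,-40)):
            X=[q[0]+c*(x+2.5)-n*y,q[1]+n*(x+2.5)+c*y,q[2]-109.4]
            u=(proj(p,X)[0]-[u0,v0])*2.5;cv2.circle(R[-1],(int(u[0]),int(u[1])),2,(0,0,255),-1)
    u=(proj(p,[434.5,308.2,4])[0]-[u0,v0])*2.5;cv2.circle(R[-1],(int(u[0]),int(u[1])),3,(255,0,255),-1)
cv2.imwrite('pics/f.png',np.hstack(R))
E
```

```text
11.3833 [469.57572622 304.95863541 125.52419268] [ 0.07693629  0.21092075 -3.96335747] [ 0.03316024 -0.06587732 -0.04471154] 12.596253873410234
```

View pics/f.png

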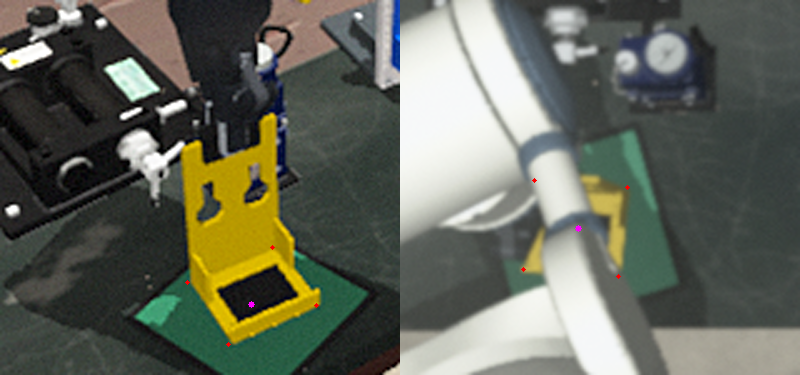

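The red model corners match the bracket (scene 229,344; 317,305) and the foot centres on the pad. About 12 mm remain, so I lower gently.

Call:
arm_command:
  steps:
    - [[0,0,0.003,0,0,0,0],[0,0,0.003,0,0,0,0],[0,0,0.002,0,0,0,0],[0,0,0.001,0,0,0,0],[0,0,0.001,0,0,0,0],[0,0,0,0,0,0,0]]

```text
clock: 11.98
tool_pos: [469.1, 305.0, 114.9]
eef_rot: [-3.141, 0.0, 1.484]
contact_force: [-0.1, 0.1, -4.4]
grip_width: 12.6
grip_force: 59.1
```

Call:
arm_command:
  steps:
    - [[0,0,0.0007,0,0,0,0],[0,0,0.0007,0,0,0,0],[0,0,0,0,0,0,0]]

```text
clock: 12.23
tool_pos: [469.5, 305.1, 113.8]
eef_rot: [3.141, -0.0, 1.484]
contact_force: [0.4, 0.3, -2.6]
grip_width: 13.0
grip_force: 59.4
```

Call:
arm_command:
  steps:
    - [[0,0,0.0005,0,0,0,0],[0,0,0,0,0,0,0],[0,0,0,0,0,0,0]]

```text
clock: 12.48
tool_pos: [469.6, 305.1, 113.7]
eef_rot: [3.141, -0.0, 1.484]
contact_force: [0.5, -1.2, 6.8]
grip_width: 12.8
grip_force: 60.3
```

Seated (about +10 N on the pad). I release softly and withdraw straight up.

Call:
arm_command:
  steps:
    - [[0,0,-0.0003,0,0,0,0],[0,0,0,0,0,0,0],[0,0,0,0,0,0,0.2],[0,0,0,0,0,0,0.25],[0,0,0,0,0,0,0.4],[0,0,0,0,0,0,0.5],[0,0,0,0,0,0,0.5],[0,0,0,0,0,0,0.5]]
  force: 20

```text
clock: 13.15
tool_pos: [469.2, 305.0, 113.4]
eef_rot: [-3.142, 0.0, 1.484]
contact_force: [-0.5, 0.0, -0.6]
grip_width: 42.3
grip_force: 0.0
```

Call:
arm_command:
  steps:
    - [[0,0,-0.005,0,0,0,0.5],[0,0,-0.01,0,0,0,0.5],[0,0,-0.02,0,0,0,0.5],[0,0,-0.03,0,0,0,0.5],[0,0,-0.03,0,0,0,0.5],[0,0,-0.03,0,0,0,0.5],[0,0,-0.02,0,0,0,0.5],[0,0,0,0,0,0,0.5],[0,0,0,0,0,0,0.5]]

```text
clock: 13.9
tool_pos: [469.7, 305.3, 260.3]
eef_rot: [3.139, -0.002, 1.484]
contact_force: [-0.4, -0.3, -1.4]
grip_width: 42.7
grip_force: 0.0
```

```bash
python3 - <<'E'
from h import *
from scipy.optimize import least_squares
s=read_state();print(s['tool_pos'],s['contact_force'])
p=snapshot('scene');save(p,'end.png')
for t in('yellow_bracket','blue_bracket','pad','tape','pen'): print(t,[(round(d['p'],2),d['rect']) for d in silhouettes(p,t)[:3]])
c,n=np.cos(-.0867),np.sin(-.0867)
X=[[469.4+c*(x+2.5)-n*y,305+n*(x+2.5)+c*y,z] for x,y,z in((-75,40,4),(-75,-40,4),(-75,-40,21),(-5,40,154),(0,-40,154),(0,25,164),(0,-25,164))]
print(proj(p,X).round(1).tolist())
h=cv2.cvtColor(p['color'],cv2.COLOR_RGB2HSV);y=((h[...,0]>22)&(h[...,0]<33)&(h[...,1]>170)&(h[...,2]>80));y[:250]=0
v,u=np.nonzero(y);print('yellow bbox',u.min(),u.max(),v.min(),v.max(),'bottom at u',u[v.argmax()],'right at v',v[u.argmax()])
E
```

```text
[469.70402206 305.28435084 260.29572989] [-0.39863665 -0.30071873 -1.39205912]
yellow_bracket [(0.74, [283.2, 139.0, 320.9, 228.7]), (0.68, [247.9, 276.2, 307.7, 371.2])]
blue_bracket []
pad [(0.68, [228.1, 331.7, 330.5, 395.2])]
tape [(0.83, [426.0, 253.3, 471.0, 292.2])]
pen [(0.74, [383.4, 294.7, 399.5, 335.3]), (0.48, [227.9, 330.8, 332.8, 394.0])]
[[271.7, 371.9], [306.6, 356.2], [306.6, 350.5], [251.9, 295.0], [287.4, 279.7], [257.6, 287.0], [280.6, 278.4]]
yellow bbox 158 307 250 370 bottom at u 273 right at v 350
```

```bash
python3 - <<'E'
from h import *
a=cv2.imread('pics/scene0.png').astype(int)[190:275,332:369];b=cv2.imread('pics/end.png').astype(int)[190:275,332:369]
bl=lambda i:(i[...,0]>i[...,2]+60); print(bl(a).sum(),bl(b).sum(),(bl(a)&bl(b)).sum())
print(sign_off())
E
```

```text
1476 1485 1476
the job is handed in; nothing more can be done
None
```

The yellow bracket stands upright on its foot, within about 2 mm of the middle of the green pad by the camera check. The blue bracket still hangs, the tape and pen were not touched, and the job was handed in at about 14 s on the robot clock.

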